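# Tip the spare pegs into the bench drawer

## Task

Pick up the blue scoop and carry it level, without spilling or touching its three spare pegs, until its front lip is over the open drawer; then tip it with the lip held low over the drawer so that all three pegs drop inside. Lay the empty scoop gently back on the middle of its cork mat, let go, and only then push the drawer fully shut. Leave the other things on the bench and on the drawer unit where they are.

Things in the scene. Friction and masses are not known exactly. Their poses are not given: they have to be found in the camera images.
- scoop: flat blue plastic scoop with wooden handle, 200 mm long, 0.10 to 0.2 kg, starting flat on the cork mat. Pan 120 x 100 mm: floor 4 mm thick, side walls to 30 mm and back wall to 46 mm above the underside, front open with no raised lip. Origin: centre of the pan's underside; x points to the open front, y across, z up
- scoop_grip (a point): middle of the scoop's handle, half-way up: at (-100, 0, 40) mm in the scoop's frame, same axes. The handle is a level bar behind the back wall, 80 mm long (x = -60 to -140 mm), 18 mm wide, 22 mm tall, with free space beside and under it
- scoop_lip (a point): middle of the pan's open front edge: at (60, 0, 2) mm in the scoop's frame, same axes
- scoop_pan (a point): centre of the pan's inner floor: at (0, 0, 4) mm in the scoop's frame, same axes
- peg1: loose spare wooden peg, pale, octagonal, 70 mm long, 22 mm across flats, about 20 g; origin at its centre, length along its y. Lies across the scoop, nearest the back wall. It stays put while the scoop is nearly level and rolls off the front once the scoop is tipped about 25 degrees (40 clears it surely)
- peg2: second loose peg, like peg1 but mid-brown, in the middle of the pan
- peg3: third loose peg, like peg1 but dark brown, nearest the open front
- drawer (a joint): how far the drawer is pulled out towards the robot, m: 0 shut, 0.172 fully out; starts 0.13 to 0.155 and stays where left (about 2 N of friction). Its birch plywood unit (250 mm wide, 220 deep, 116 tall) has its face level with the shut drawer's front and roofs the drawer behind that face
- drawer_in (a point): on the drawer's inner floor (22 mm above the bench), midway across, 70 mm behind the outer face of its white front (12 mm thick); moves with it. x points the shutting way, y across, z up. Inside: 206 mm wide, x from -58 to 124 mm; walls and front rise 78 mm above the floor
- drawer_knob (a point): middle of the outer face of the drawer's round wooden pull, 28 mm across, standing 22 mm out from the front, 59 mm above the bench; same axes as drawer_in; moves with the drawer
- mat_c (a point): centre of the top of the cork mat, 250 mm (along its x) by 170 mm, 4 mm thick, fixed on the bench
- cup: teal ceramic cup, 76 mm across, 85 mm tall, standing on top of the drawer unit; leave it; origin at the centre of its underside
- cube: white plastic charging cube, 50 x 50 x 45 mm, on top of the drawer unit; leave it; origin at the centre of its underside
- remote: black remote control, 150 x 42 x 18 mm, lying on the bench between the mat and the drawer unit; leave it; origin at the centre of its underside
- headlamp: yellow plastic headlamp head without strap, 48 x 62 x 48 mm, at the back of the bench; leave it; origin at the centre of its underside
- bottle: green bottle, 68 mm across, 190 mm tall, at the left; leave it; origin at the centre of its underside
- case: grey spectacle case, 160 x 65 x 50 mm, at the right; leave it; origin at the centre of its underside
There are look-alikes about, which are no part of the job. Of the things that look like the scoop, take the one that is farthest from the robot's base at the start.

How it is judged (in metres and radians):
On the way, in this order (a step that is already met when the one before it is completed fails the run):
1. the scoop is lifted level with all three pegs in it (height (world z) of scoop_pan above 0.05 m and angle between scoop_grip's own z axis and vertical below 0.26 rad and x of peg1 in the frame of scoop_pan between -0.06 and 0.06 m and y of peg1 in the frame of scoop_pan between -0.05 and 0.05 m and z of peg1 in the frame of scoop_pan between 0 and 0.04 m and x of peg2 in the frame of scoop_pan between -0.06 and 0.06 m and y of peg2 in the frame of scoop_pan between -0.05 and 0.05 m and z of peg2 in the frame of scoop_pan between 0 and 0.04 m and x of peg3 in the frame of scoop_pan between -0.06 and 0.06 m and y of peg3 in the frame of scoop_pan between -0.05 and 0.05 m and z of peg3 in the frame of scoop_pan between 0 and 0.04 m), for 0.1 s.
2. the scoop is level, still holding all three pegs, with its lip over the open drawer (angle between scoop_grip's own z axis and vertical below 0.26 rad and x of scoop_lip in the frame of drawer_in between -0.08 and 0.09 m and y of scoop_lip in the frame of drawer_in between -0.11 and 0.11 m and x of peg1 in the frame of scoop_pan between -0.06 and 0.06 m and y of peg1 in the frame of scoop_pan between -0.05 and 0.05 m and z of peg1 in the frame of scoop_pan between 0 and 0.04 m and x of peg2 in the frame of scoop_pan between -0.06 and 0.06 m and y of peg2 in the frame of scoop_pan between -0.05 and 0.05 m and z of peg2 in the frame of scoop_pan between 0 and 0.04 m and x of peg3 in the frame of scoop_pan between -0.06 and 0.06 m and y of peg3 in the frame of scoop_pan between -0.05 and 0.05 m and z of peg3 in the frame of scoop_pan between 0 and 0.04 m), for 0.1 s.
3. all three pegs lie in the still open drawer (value of joint drawer above 0.08 m and x of peg1 in the frame of drawer_in between -0.06 and 0.13 m and y of peg1 in the frame of drawer_in between -0.106 and 0.106 m and z of peg1 in the frame of drawer_in between 0 and 0.06 m and x of peg2 in the frame of drawer_in between -0.06 and 0.13 m and y of peg2 in the frame of drawer_in between -0.106 and 0.106 m and z of peg2 in the frame of drawer_in between 0 and 0.06 m and x of peg3 in the frame of drawer_in between -0.06 and 0.13 m and y of peg3 in the frame of drawer_in between -0.106 and 0.106 m and z of peg3 in the frame of drawer_in between 0 and 0.06 m), for 0.2 s.
4. the scoop lies flat on the middle of the mat, let go, the drawer still open (value of joint drawer above 0.05 m and x of scoop_pan in the frame of mat_c between -0.07 and 0.07 m and y of scoop_pan in the frame of mat_c between -0.05 and 0.05 m and angle between scoop_grip's own z axis and vertical below 0.08 rad and height (world z) of scoop_pan below 0.012 m and contact force between the fingers and scoop below 0.05 N), for 0.2 s.
5. the drawer is shut (value of joint drawer below 0.008 m), for 0.2 s.
At the end, for the whole second after the job is handed in: All three pegs lie inside the drawer (centres less than 60 mm above its floor), the drawer is shut to within 8 mm, and the scoop lies flat (within 0.08 rad) and released on the cork mat, its pan centre within 70 mm along and 50 mm across of the mat's centre (value of joint drawer below 0.008 m and x of peg1 in the frame of drawer_in between -0.06 and 0.13 m and y of peg1 in the frame of drawer_in between -0.106 and 0.106 m and z of peg1 in the frame of drawer_in between 0 and 0.06 m and x of peg2 in the frame of drawer_in between -0.06 and 0.13 m and y of peg2 in the frame of drawer_in between -0.106 and 0.106 m and z of peg2 in the frame of drawer_in between 0 and 0.06 m and x of peg3 in the frame of drawer_in between -0.06 and 0.13 m and y of peg3 in the frame of drawer_in between -0.106 and 0.106 m and z of peg3 in the frame of drawer_in between 0 and 0.06 m and x of scoop_pan in the frame of mat_c between -0.07 and 0.07 m and y of scoop_pan in the frame of mat_c between -0.05 and 0.05 m and angle between scoop_grip's own z axis and vertical below 0.08 rad and height (world z) of scoop_pan below 0.012 m and contact force between the fingers and scoop below 0.05 N); the robot touches nothing.
It fails at once if the scoop was dropped (falling faster than 0.9 m/s out of the hand) (linear speed of scoop above 0.9 m/s and contact force between the fingers and scoop below 0.05 N).
It fails at once if a peg was spilled onto the bench or the mat (height (world z) of any of peg1, peg2, peg3 below 0.017 m).
It fails at once if the loaded scoop was tilted beyond 0.35 rad away from the drawer, or more than 170 mm above the drawer's floor (angle between scoop_grip's own z axis and vertical above 0.35 rad and distance between any of peg1, peg2, peg3 and scoop_pan below 0.055 m and (horizontal distance between scoop_lip and drawer_in above 0.14 m or z of scoop_lip in the frame of drawer_in above 0.17 m)).
It fails at once if the robot touched a peg (contact force between any of the fingers, the arm and peg1 above 0.3 N or contact force between any of the fingers, the arm and peg2 above 0.3 N or contact force between any of the fingers, the arm and peg3 above 0.3 N).
It fails at once if one of the other things was moved more than 30 mm or tipped over (distance of any of cup, cube, remote, headlamp, bottle, case from where it was at the start of the episode above 0.03 m or angle between any of cup, cube, remote, headlamp, bottle, case's own z axis and vertical above 0.5 rad).
It also fails if it takes over 66 s, if anything falls off the work surface, if the arm or the gripper's body presses on something with over 40 N, if the wrist force passes 120 N, or if a joint passes its speed limit or range.

## Robot

A 6-joint arm with a two-finger parallel gripper is mounted at the origin on the work surface. World frame = base frame: x ahead of the robot, y to its left, z up, the work surface at z = 0. Lengths are in m, angles in degrees, forces in N, time in s.
With the tool pointing down it reaches from about 0.4 to 0.825 m from the base axis. Payload 7 kg.
Tool frame: the origin (TCP) lies at the very end of the fingers, on their centre line; the grasp point (between the pads) lies behind it (r.grasp_offset is the z of the grasp point in the tool frame, in m); z points along the fingers, y is the direction in which the jaws open and shut (so a half turn about z gives the same grasp; the last joint's range is limited). The gripper opens to 88 mm and grips with 3 to 60 N. Pads are 19 mm wide; open, the fingers measure 130 mm over their backs; the gripper's body (78 mm by 193 mm) begins 47 mm behind the grasp point.
Start: joints at [-46.69, 20.546, 0.682, 0, -70.136, -16.507], TCP at [0.304, -0.602, 0.227] pointing down, gripper open.
Joint ranges: [-176.03, 176.03], [-82.01, 121.73], [-58.28, 71.71], [-173.87, 95.51], [-174.79, -0.11], [-173.66, 173.66]. Speed limits (degrees/s): [136.94, 136.94, 172.46, 180, 180, 180].

## Interface

Orientations are given as [roll, pitch, yaw] about the fixed x, y, z axes, in that order (R = Rz(yaw) Ry(pitch) Rx(roll)).
In Python, from plant import r gives the robot as it stands. The module is installed in compiled form; this text tells all that it offers.
- The arm moves only by the tool servo_tool, never from a script. Its argument "targets" is a list of rows, each an object of numbers: "dx", "dy", "dz": the shift along the world's x, y, z in cm; "spin": the turn about the world's z in rad; "grip": the opening in per cent of the stroke, from 0 (shut) to 100 (fully open). A call has exactly 10 rows; each row is the pose to reach, as a shift and turn from the pose commanded when the call began; what a row does not reach only later rows make up. A row lasts 1/12 s, in which the tool goes at most 41.7 mm and 7.16 degrees, less where a joint would pass 70% of its speed; a pose out of reach is approached as far as the arm can. A call with a gripper value outside its range is refused whole. The fingers move at their own pace and stop on an object; "squeeze" is the grip in N (left out, the last holds). Time passes only in rows, so rows that repeat a pose let the fingers close, or fill a call up. It gives the time, the measured TCP pose, the force and the opening at its end, in the units of the state.
- r.get_state(): the state, without advancing time (a new reading comes with each control period).
- r.capture(name): name is "side" or "top"; returns the picture (420x560x3 uint8, blue, green, red); there is no depth.
- r.get_calibration(name): a dict with "K" (3x3 intrinsics, pixels), "k1" (the pictures are not rectified: a ray, as slopes to the right and down, at radius r is drawn at 1 + k1 r^2 times it, then the intrinsics apply), "extrinsics" (4x4, takes a point from camera to world coordinates). Camera axes: x right, y down, z forward; pixel columns grow to the right and rows downward; lengths in m; the calibration is good to about 2 mm. A picture is of the moment at which its call begins. get_calibration takes no time and is no camera call.
- r.close_job(): hands the job in, once; it reports no verdict.
Trained networks look in the newest picture that a camera, given by its name, has taken for a name from the list of things; names that differ only in an ending like _2 or _b are one class to them, and where a whole thing is asked for, a point or a joint stands for the part that bears it (a point fixed in the world has none). Each returns a list of dicts, best first, with "p" (0 to 1); they miss things now and then, are a little off and sometimes report something else, mostly with a low value. They report only what shows in the picture. A call takes as long as a camera call. They do not tell look-alikes from the thing itself.
- r.cut_out(name, camera): "mask" (420x560 bool, what is visible of it) and "extent" ([left, top, right, bottom] in pixels, round what is visible of it).
The state is a dict: "time_s": time; "joints": joint angles; "qd": joint speeds; "joint_torque": joint torques, N m; "tcp_pos": TCP position; "eef_rot": TCP orientation; "contact_force": force on the tool from outside, world axes, zero at the start; "moment": the same for the moment, N m; "gripper_width": finger opening in m.
Only numpy, scipy, OpenCV 4.12 (cv2) and the standard library are available. Lean on these libraries where they do the work, as an engineer would, in place of code of your own. Each camera call takes 0.05 s, during which the arm holds its last target. There are 200 camera calls.

## Working session

There is one attempt and no reset: what is moved stays moved. The work goes in short steps, Python scripts to look and compute and a tool call to move; the robot and the scene stay as the last step left them, time stands still between calls to the robot, and variables do not carry over. Pictures are saved under pics/ and viewed, about 8 in all and at most 12, crops included, and the job is handed in when it is done.

Besides the shell and the picture viewer there is one more tool, called as name([rows], argument=value, ...), one row to a line, values as JSON. servo_tool: Moves the arm, as the interface text tells. Its arguments: {"type":"object","properties":{"targets":{"type":"array"},"squeeze":{"type":"number"}},"required":["targets"]}

```bash
mkdir -p pics; ls; cat > h.py <<'E'
import numpy as np, cv2
from plant import r
def ray(cam,uv):
    c=r.get_calibration(cam);K=np.array(c["K"]);E=np.array(c["extrinsics"])
    d=(np.asarray(uv,float)-K[:2,2])/[K[0,0],K[1,1]]
    s=d.copy()
    for _ in range(20): s=d/(1+c["k1"]*(s@s))
    return E[:3,3],E[:3,:3]@np.array([*s,1])
def at(cam,uv,z):
    o,d=ray(cam,uv);return (o+d*(z-o[2])/d[2])
def proj(cam,p):
    c=r.get_calibration(cam);K=np.array(c["K"]);E=np.array(c["extrinsics"])
    q=E[:3,:3].T@(np.asarray(p,float)-E[:3,3]);s=q[:2]/q[2];s=s*(1+c["k1"]*(s@s))
    return s*[K[0,0],K[1,1]]+K[:2,2]
def snap(cam,name,box=None,k=1):
    im=r.capture(cam)
    if box: im=im[box[1]:box[3],box[0]:box[2]]
    if k!=1: im=cv2.resize(im,None,fx=k,fy=k,interpolation=cv2.INTER_CUBIC)
    cv2.imwrite(f"pics/{name}.png",im)
E
python3 - <<'E'
from h import *
a=r.capture("side");b=r.capture("top")
cv2.imwrite("pics/side0.png",a);cv2.imwrite("pics/top0.png",b)
print(r.grasp_offset,r.get_state())
for c in("side","top"):
  k=r.get_calibration(c);print(np.round(k["extrinsics"],3).tolist(),k["K"],k["k1"])
  for n in("scoop","drawer","peg1","mat_c","drawer_knob","remote"):
    try:
      for d in r.cut_out(n,c): print(c,n,round(d["p"],2),d["extent"])
    except Exception as e: print(c,n,e)
E
```

```text
pics
-0.0188 {'time_s': 0.1, 'joints': array([-4.66902803e+01,  2.05868305e+01,  6.39630482e-01, -1.81975827e-02,
       -7.01348367e+01, -1.65067310e+01]), 'qd': array([-0.05095106, -0.05119858, -0.0091628 ,  0.03416055, -0.02729557,
       -0.09512545]), 'joint_torque': array([-1.32003886e-03, -5.84163237e+01,  2.93753332e+01,  7.01544419e+00,
        1.02435448e-02, -8.16376291e-05]), 'tcp_pos': array([ 0.30416005, -0.60210804,  0.22572518]), 'eef_rot': array([ 1.79916483e+02, -6.90829722e-03, -1.53203202e+02]), 'contact_force': array([-0.52060687, -0.4461702 ,  0.6191292 ]), 'moment': array([0.00902322, 0.02044049, 0.01471465]), 'gripper_width': 0.08772644220752038}
[[-0.934, -0.275, 0.229, 0.286], [-0.358, 0.701, -0.617, 0.679], [0.01, -0.658, -0.753, 0.91], [0.0, 0.0, 0.0, 1.0]] [[426.31741075   0.         281.01401935]
 [  0.         426.31741075 211.41311888]
 [  0.           0.           1.        ]] -0.053183643873564175
side scoop 0.96 [331.4, 304.3, 393.2, 399.3]
side scoop 0.9 [384.0, 147.8, 434.5, 206.3]
side scoop 0.72 [277.3, 151.4, 349.8, 192.8]
side drawer 0.84 [187
[... 587 characters left out ...]
7664]
 [  0.           0.           1.        ]] -0.0076997815363911044
top scoop 0.92 [150.9, 290.3, 220.6, 327.5]
top scoop 0.84 [353.2, 273.3, 425.0, 339.0]
top scoop 0.63 [332.9, 174.5, 376.0, 247.9]
top drawer 0.64 [149.0, 168.8, 233.5, 228.4]
top peg1 0.63 [343.6, 187.9, 369.9, 193.3]
top peg1 0.54 [341.2, 193.2, 369.0, 202.3]
top peg1 0.47 [338.0, 202.4, 364.6, 212.4]
top mat_c 0.74 [318.3, 148.5, 388.0, 239.1]
top drawer_knob 0.88 [149.5, 170.7, 235.4, 230.0]
top drawer_knob 0.28 [334.9, 174.2, 378.1, 247.4]
top remote 0.92 [268.5, 199.1, 287.0, 250.8]
top remote 0.4 [265.4, 109.4, 287.6, 130.3]
top remote 0.38 [331.8, 173.1, 374.5, 248.8]
top remote 0.22 [152.5, 122.3, 185.5, 155.0]
```

View pics/top0.png

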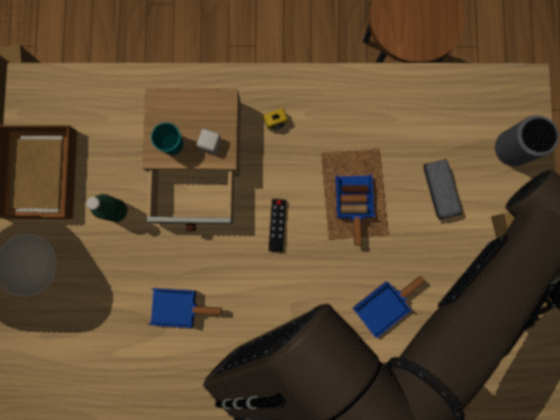

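View pics/side0.png

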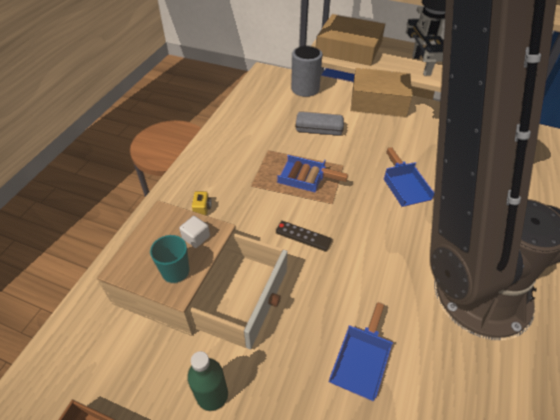

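The top view shows three blue scoops: the one with pegs on the mat, pan about (355,197); an empty one at (174,308); an empty one at (383,308). The mat scoop is the farthest from the base and holds the pegs, so I take that one. The drawer opens towards the robot, with its front at (190,220).

```bash
python3 - <<'E'
from h import *
snap("top","c1",(140,80,400,260),3)
snap("side","c2",(180,130,360,360),3)
for n,zz in(("scoop",.034),("mat_c",.004),("drawer",.1),("remote",.018),("cup",.2),("cube",.16)):
  for d in r.cut_out(n,"top"):
    m=d["mask"].astype(np.uint8)
    pts=cv2.findNonZero(m)
    rc=cv2.minAreaRect(pts)
    c=cv2.boxPoints(rc)
    print(n,round(d["p"],2),np.round(rc[0],1),"corners",[np.round(at("top",q,zz)[:2],3).tolist() for q in c])
E
```

```text
scoop 0.95 [354.4 209.2] corners [[0.61, -0.162], [0.615, -0.265], [0.42, -0.27], [0.416, -0.168]]
scoop 0.69 [392.3 299.3] corners [[0.249, -0.202], [0.374, -0.365], [0.288, -0.43], [0.165, -0.268]]
scoop 0.6 [185.3 307.7] corners [[0.194, 0.346], [0.297, 0.345], [0.292, 0.149], [0.189, 0.15]]
scoop 0.38 [208.1 140.7] corners [[0.688, 0.233], [0.747, 0.215], [0.727, 0.155], [0.668, 0.173]]
mat_c 0.88 [354.1 193.5] corners [[0.681, -0.125], [0.697, -0.297], [0.447, -0.314], [0.431, -0.146]]
drawer 0.78 [190.  199.5] corners [[0.614, 0.347], [0.615, 0.116], [0.451, 0.114], [0.451, 0.342]]
remote 0.84 [276.6 224.9] corners [[0.399, 0.025], [0.547, 0.016], [0.544, -0.026], [0.397, -0.017]]
cup 0.77 [167. 138.] corners [[0.679, 0.328], [0.731, 0.28], [0.67, 0.218], [0.619, 0.267]]
cup 0.62 [353.8 193.5] corners [[0.64, -0.107], [0.657, -0.255], [0.434, -0.274], [0.418, -0.128]]
cube 0.94 [208.3 140.3] corners [[0.66, 0.21], [0.715, 0.194], [0.697, 0.141], [0.643, 0.158]]
```

View pics/c1.png

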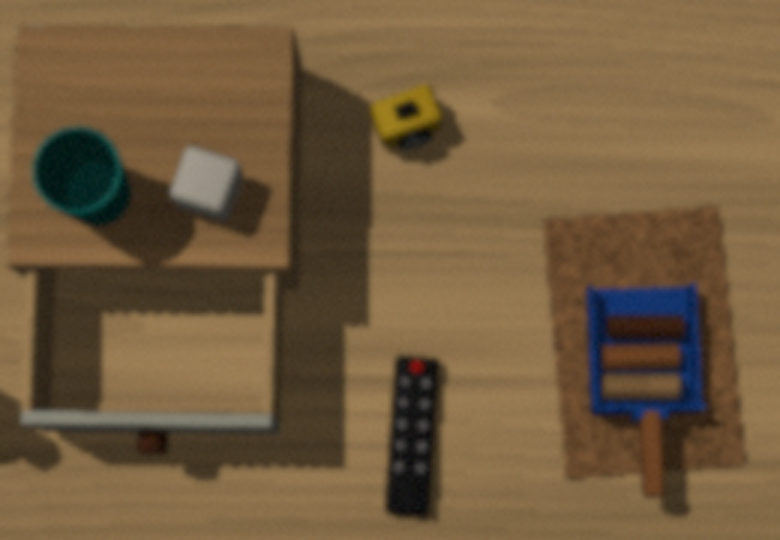

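The crop confirms the choice: pegs dark, mid and pale from front to back, pan centre at crop (645,350), handle from (650,413) to (653,495), clear space beside it. The drawer front runs (22,420)-(272,425), with the knob at (152,442).

```bash
python3 - <<'E'
from h import *
def P(n,x,y,z): print(n,np.round(at("top",(140+x/3-1/3,80+y/3-1/3),z),4))
P("handle front",650,413,.055);P("handle rear",653,495,.055)
P("lip L",590,288,.034);P("lip R",697,285,.034);P("backtop L",590,413,.05);P("backtop R",704,411,.05)
P("front out L",22,425,.1);P("front out R",272,430,.1);P("front in L",22,412,.1);P("front in R",272,415,.1)
P("unit L",12,267,.116);P("unit R",290,268,.116);P("knob",152,452,.059)
P("mat tl",545,218,.004);P("mat tr",718,207,.004);P("mat br",746,465,.004);P("mat bl",568,478,.004)
print(r.get_state()["time_s"])
E
```

```text
handle front [ 0.4903 -0.2181  0.055 ]
handle rear [ 0.4158 -0.2199  0.055 ]
lip L [ 0.6089 -0.1669  0.034 ]
lip R [ 0.612  -0.2666  0.034 ]
backtop L [ 0.4905 -0.1641  0.05  ]
backtop R [ 0.4927 -0.2682  0.05  ]
front out L [0.4736 0.3424 0.1   ]
front out R [0.47   0.1214 0.1   ]
front in L [0.4851 0.3428 0.1   ]
front in R [0.4833 0.1216 0.1   ]
unit L [0.6121 0.3517 0.116 ]
unit R [0.6119 0.106  0.116 ]
knob [0.4527 0.234  0.059 ]
mat tl [ 0.6817 -0.1278  0.004 ]
mat tr [ 0.6929 -0.2933  0.004 ]
mat br [ 0.4462 -0.3151  0.004 ]
mat bl [ 0.4333 -0.148   0.004 ]
1.1
```

servo_tool([
  {"dx":1.2,"dy":3,"dz":0,"spin":-0.045},
  {"dx":2.4,"dy":6,"dz":0,"spin":-0.09},
  {"dx":3.6,"dy":9,"dz":0,"spin":-0.135},
  {"dx":4.8,"dy":12,"dz":0,"spin":-0.18},
  {"dx":6,"dy":15,"dz":0,"spin":-0.225},
  {"dx":7.2,"dy":18,"dz":0,"spin":-0.27},
  {"dx":8.4,"dy":21,"dz":0,"spin":-0.315},
  {"dx":9.6,"dy":24,"dz":0,"spin":-0.36},
  {"dx":10.8,"dy":27,"dz":0,"spin":-0.405},
  {"dx":12,"dy":30,"dz":0,"spin":-0.443,"grip":100},
])

```text
validation failed for argument at $.ta...
```

servo_tool([
  {"dx":0.8,"dy":2,"dz":0},
  {"dx":1.6,"dy":4.1,"dz":0},
  {"dx":2.4,"dy":6.1,"dz":0},
  {"dx":3.2,"dy":8.2,"dz":-1},
  {"dx":3.2,"dy":8.2,"dz":-3},
  {"dx":3.2,"dy":8.2,"dz":-5},
  {"dx":3.2,"dy":8.2,"dz":-7},
  {"dx":3.2,"dy":8.2,"dz":-9},
  {"dx":3.2,"dy":8.2,"dz":-10},
  {"dx":3.2,"dy":8.2,"dz":-10},
])

```text
validation failed for argument at $.ta...
```

servo_tool([
  {"dx":1.2,"dy":3,"dz":0,"spin":-0.045,"grip":100},
  {"dx":2.4,"dy":6,"dz":0,"spin":-0.09,"grip":100},
  {"dx":3.6,"dy":9,"dz":0,"spin":-0.135,"grip":100},
  {"dx":4.8,"dy":12,"dz":0,"spin":-0.18,"grip":100},
  {"dx":6,"dy":15,"dz":0,"spin":-0.225,"grip":100},
  {"dx":7.2,"dy":18,"dz":0,"spin":-0.27,"grip":100},
  {"dx":8.4,"dy":21,"dz":0,"spin":-0.315,"grip":100},
  {"dx":9.6,"dy":24,"dz":0,"spin":-0.36,"grip":100},
  {"dx":10.8,"dy":27,"dz":0,"spin":-0.405,"grip":100},
  {"dx":12,"dy":30,"dz":0,"spin":-0.443,"grip":100},
])

```text
time_s: 1.93
tcp_pos: [0.4247, -0.301, 0.2269]
eef_rot: [-180.0, 0.0, -178.7]
contact_force: [0.6, -0.0, 0.2]
gripper_width: 0.0877
```

servo_tool([
  {"dx":0.8,"dy":2,"dz":0,"spin":0,"grip":100},
  {"dx":1.6,"dy":4.1,"dz":0,"spin":0,"grip":100},
  {"dx":2.4,"dy":6.2,"dz":0,"spin":0,"grip":100},
  {"dx":3.2,"dy":8.3,"dz":-1,"spin":0,"grip":100},
  {"dx":3.2,"dy":8.3,"dz":-3,"spin":0,"grip":100},
  {"dx":3.2,"dy":8.3,"dz":-5,"spin":0,"grip":100},
  {"dx":3.2,"dy":8.3,"dz":-7,"spin":0,"grip":100},
  {"dx":3.2,"dy":8.3,"dz":-9,"spin":0,"grip":100},
  {"dx":3.2,"dy":8.3,"dz":-11,"spin":0,"grip":100},
  {"dx":3.2,"dy":8.3,"dz":-12,"spin":0,"grip":100},
])

```text
time_s: 2.77
tcp_pos: [0.4553, -0.2192, 0.1046]
eef_rot: [180.0, -0.1, -178.6]
contact_force: [-0.2, 0.4, -0.1]
gripper_width: 0.0873
```

```bash
python3 - <<'E'
from h import *
snap("side","c3",(220,100,420,250),4)
print(r.get_state()["tcp_pos"])
E
```

```text
[ 0.45464088 -0.21911262  0.10355454]
```

View pics/c3.png

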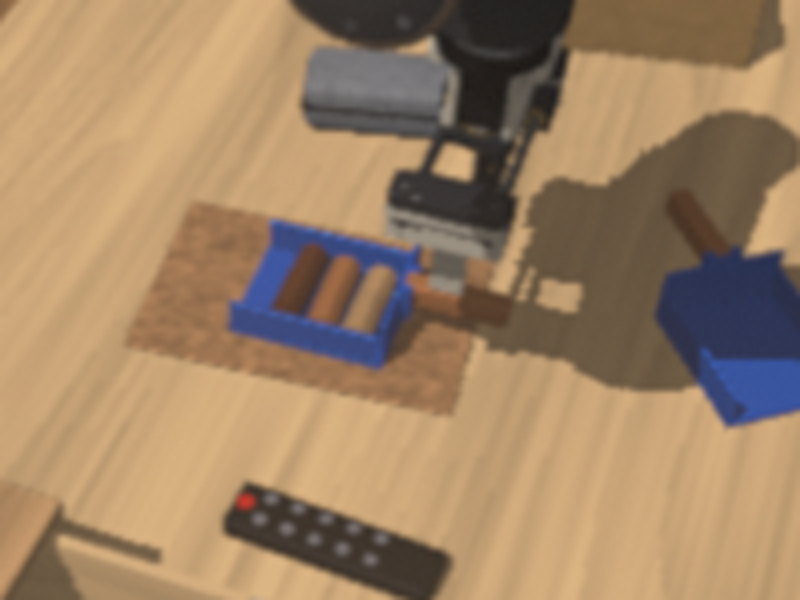

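The open fingers straddle the handle at crop (450,275), in line with it, so I descend and grip.

servo_tool([
  {"dx":0,"dy":0,"dz":-2,"spin":0,"grip":100},
  {"dx":0,"dy":0,"dz":-4,"spin":0,"grip":100},
  {"dx":0,"dy":0,"dz":-6,"spin":0,"grip":100},
  {"dx":0,"dy":0,"dz":-7.5,"spin":0,"grip":100},
  {"dx":0,"dy":0,"dz":-8,"spin":0,"grip":100},
  {"dx":0,"dy":0,"dz":-8,"spin":0,"grip":60},
  {"dx":0,"dy":0,"dz":-8,"spin":0,"grip":40},
  {"dx":0,"dy":0,"dz":-8,"spin":0,"grip":30},
  {"dx":0,"dy":0,"dz":-8,"spin":0,"grip":25},
  {"dx":0,"dy":0,"dz":-8,"spin":0,"grip":23},
], squeeze=60)

```text
time_s: 3.65
tcp_pos: [0.457, -0.2195, 0.0275]
eef_rot: [-180.0, 0.1, -178.6]
contact_force: [-0.4, -0.1, 0.4]
gripper_width: 0.06
```

servo_tool([
  {"dx":0,"dy":0,"dz":0,"spin":0,"grip":20},
  {"dx":0,"dy":0,"dz":0,"spin":0,"grip":18},
  {"dx":0,"dy":0,"dz":0,"spin":0,"grip":10},
  {"dx":0,"dy":0,"dz":0,"spin":0,"grip":0},
  {"dx":0,"dy":0,"dz":0,"spin":0,"grip":0},
  {"dx":0,"dy":0,"dz":0,"spin":0,"grip":0},
  {"dx":0,"dy":0,"dz":0,"spin":0,"grip":0},
  {"dx":0,"dy":0,"dz":0,"spin":0,"grip":0},
  {"dx":0,"dy":0,"dz":0,"spin":0,"grip":0},
  {"dx":0,"dy":0,"dz":0,"spin":0,"grip":0},
], squeeze=60)

```text
time_s: 4.48
tcp_pos: [0.4563, -0.2195, 0.0265]
eef_rot: [-180.0, -0.0, -178.6]
contact_force: [-0.4, -0.4, 0.1]
gripper_width: 0.0177
```

Gripped (17.7 mm for an 18 mm handle). I lift slowly by 3 cm and check that it stays level.

servo_tool([
  {"dx":0,"dy":0,"dz":0.1,"spin":0,"grip":0},
  {"dx":0,"dy":0,"dz":0.3,"spin":0,"grip":0},
  {"dx":0,"dy":0,"dz":0.6,"spin":0,"grip":0},
  {"dx":0,"dy":0,"dz":1.0,"spin":0,"grip":0},
  {"dx":0,"dy":0,"dz":1.4,"spin":0,"grip":0},
  {"dx":0,"dy":0,"dz":1.9,"spin":0,"grip":0},
  {"dx":0,"dy":0,"dz":2.4,"spin":0,"grip":0},
  {"dx":0,"dy":0,"dz":2.8,"spin":0,"grip":0},
  {"dx":0,"dy":0,"dz":3.0,"spin":0,"grip":0},
  {"dx":0,"dy":0,"dz":3.0,"spin":0,"grip":0},
], squeeze=60)

```text
time_s: 5.32
tcp_pos: [0.4567, -0.2195, 0.0573]
eef_rot: [-180.0, 0.1, -178.6]
contact_force: [0.2, 0.7, -1.8]
gripper_width: 0.0178
```

```bash
python3 - <<'E'
from h import *
snap("side","c4",(220,100,420,250),4)
print(r.get_state())
E
```

```text
{'time_s': 5.3667, 'joints': array([-3.42728426e+00,  1.52371728e+01, -3.27259246e+01, -4.03635404e-03,
       -4.19969452e+01, -8.51527421e+01]), 'qd': array([ 0.02955579,  0.5540291 , -0.41069215, -0.11737826,  0.29580846,
       -0.0045557 ]), 'joint_torque': array([ 3.78684868e-03, -4.41206789e+01,  2.19051272e+01,  5.30310050e+00,
        3.53546650e-02, -1.38168885e-03]), 'tcp_pos': array([ 0.4564905 , -0.21946449,  0.05687944]), 'eef_rot': array([-1.79999317e+02,  4.00427807e-02, -1.78583025e+02]), 'contact_force': array([-0.55049333, -0.68440444, -2.28433125]), 'moment': array([-0.03645786,  0.13188785, -0.01555094]), 'gripper_width': 0.017418734895589996}
```

View pics/c4.png

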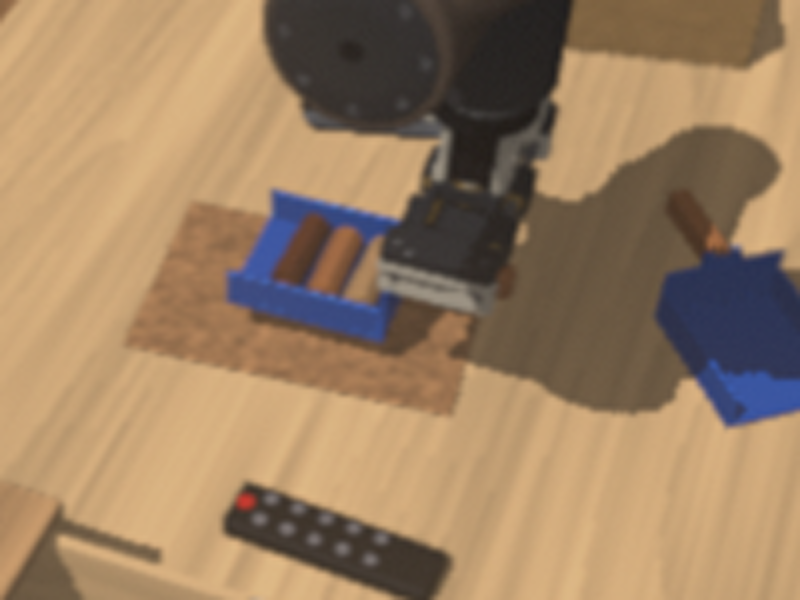

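Still level and clear of the mat, with all three pegs in the pan. I lift to carrying height.

servo_tool([
  {"dx":0,"dy":0,"dz":0.4,"spin":0,"grip":0},
  {"dx":0,"dy":0,"dz":1.2,"spin":0,"grip":0},
  {"dx":0,"dy":0,"dz":2.5,"spin":0,"grip":0},
  {"dx":0,"dy":0,"dz":4,"spin":0,"grip":0},
  {"dx":0,"dy":0,"dz":5.5,"spin":0,"grip":0},
  {"dx":0,"dy":0,"dz":7,"spin":0,"grip":0},
  {"dx":0,"dy":0.2,"dz":8.5,"spin":0,"grip":0},
  {"dx":0,"dy":0.6,"dz":10,"spin":0,"grip":0},
  {"dx":0,"dy":1.2,"dz":11,"spin":0,"grip":0},
  {"dx":0,"dy":2,"dz":11.5,"spin":0,"grip":0},
], squeeze=60)

```text
time_s: 6.2
tcp_pos: [0.4569, -0.1994, 0.1733]
eef_rot: [-180.0, 0.1, -178.6]
contact_force: [0.8, 0.2, -2.5]
gripper_width: 0.0176
```

servo_tool([
  {"dx":0,"dy":1.2,"dz":0,"spin":0,"grip":0},
  {"dx":0,"dy":2.6,"dz":0,"spin":0,"grip":0},
  {"dx":0,"dy":4,"dz":0,"spin":0,"grip":0},
  {"dx":0,"dy":5.5,"dz":0,"spin":0,"grip":0},
  {"dx":0,"dy":7,"dz":0,"spin":0,"grip":0},
  {"dx":0,"dy":8.5,"dz":0,"spin":0,"grip":0},
  {"dx":0,"dy":10,"dz":0,"spin":0,"grip":0},
  {"dx":0,"dy":11.5,"dz":0,"spin":0,"grip":0},
  {"dx":0,"dy":13,"dz":0,"spin":0,"grip":0},
  {"dx":0,"dy":14.5,"dz":0,"spin":0,"grip":0},
], squeeze=60)

```text
time_s: 7.03
tcp_pos: [0.4557, -0.0533, 0.1712]
eef_rot: [180.0, -0.1, -178.6]
contact_force: [0.5, 0.5, -2.7]
gripper_width: 0.0175
```

servo_tool([
  {"dx":0,"dy":1.5,"dz":0,"spin":0,"grip":0},
  {"dx":0,"dy":3,"dz":0,"spin":0,"grip":0},
  {"dx":0,"dy":4.5,"dz":0,"spin":0,"grip":0},
  {"dx":0,"dy":6,"dz":0,"spin":0,"grip":0},
  {"dx":0,"dy":7.5,"dz":0,"spin":0,"grip":0},
  {"dx":-0.1,"dy":9,"dz":0,"spin":0,"grip":0},
  {"dx":-0.2,"dy":10.5,"dz":0,"spin":0,"grip":0},
  {"dx":-0.3,"dy":12,"dz":0,"spin":0,"grip":0},
  {"dx":-0.4,"dy":13.5,"dz":0,"spin":0,"grip":0},
  {"dx":-0.5,"dy":15,"dz":0,"spin":0,"grip":0},
], squeeze=60)

```text
time_s: 7.87
tcp_pos: [0.4505, 0.0965, 0.1712]
eef_rot: [-180.0, -0.0, -178.6]
contact_force: [0.3, 0.0, -1.8]
gripper_width: 0.0175
```

servo_tool([
  {"dx":0,"dy":1.5,"dz":0,"spin":0,"grip":0},
  {"dx":0,"dy":3,"dz":0,"spin":0,"grip":0},
  {"dx":0,"dy":4.5,"dz":0,"spin":0,"grip":0},
  {"dx":0,"dy":6,"dz":0,"spin":0,"grip":0},
  {"dx":0,"dy":7.5,"dz":0,"spin":0,"grip":0},
  {"dx":0,"dy":9,"dz":0,"spin":0,"grip":0},
  {"dx":0,"dy":10.5,"dz":0,"spin":0,"grip":0},
  {"dx":0,"dy":12,"dz":0,"spin":0,"grip":0},
  {"dx":0,"dy":12.9,"dz":0,"spin":0,"grip":0},
  {"dx":0,"dy":13.2,"dz":0,"spin":0,"grip":0},
], squeeze=60)

```text
time_s: 8.7
tcp_pos: [0.4514, 0.2292, 0.1714]
eef_rot: [-180.0, -0.0, -178.5]
contact_force: [0.3, -1.0, -2.7]
gripper_width: 0.0176
```

```bash
python3 - <<'E'
from h import *
a=r.capture("side")[150:390,140:340];b=r.capture("top")[120:280,130:270]
f=lambda x:cv2.resize(x,(400,480*0+int(x.shape[0]*400/x.shape[1])))
a,b=f(a),f(b);H=max(len(a),len(b))
p=lambda x:cv2.copyMakeBorder(x,0,H-len(x),0,0,0)
cv2.imwrite("pics/c5.png",np.hstack([p(a),p(b)]));s=r.get_state();print(s["tcp_pos"],s["moment"],s["contact_force"])
E
```

```text
[0.45122013 0.22799751 0.1713349 ] [-0.09275     0.22989266 -0.03520823] [-0.67266063 -0.46195502 -1.47749982]
```

View pics/c5.png

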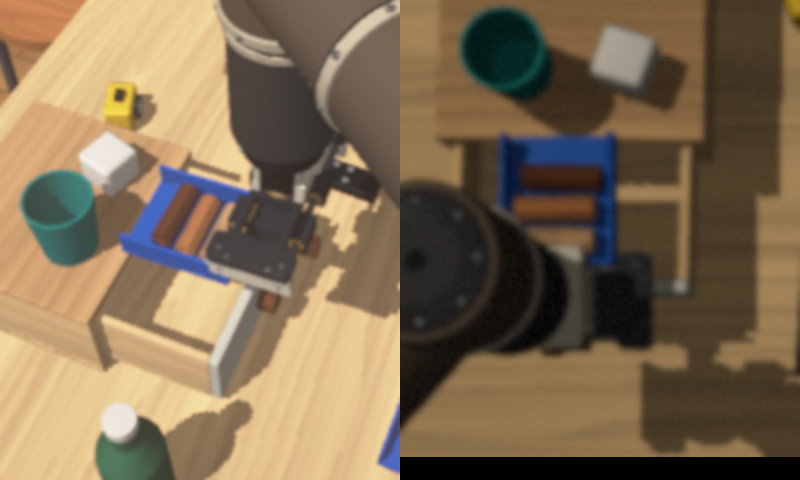

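Level over the open drawer, with the three pegs visible and the lip just in front of the unit's face (top crop (555,137)). I back off 1 cm. Then I lower the squeeze in steps so that the scoop pivots between the pads, lip down, until its underside rests on the drawer front.

servo_tool([
  {"dx":-0.1,"dy":0,"dz":0,"spin":0,"grip":0},
  {"dx":-0.3,"dy":0,"dz":0,"spin":0,"grip":0},
  {"dx":-0.5,"dy":0,"dz":0,"spin":0,"grip":0},
  {"dx":-0.7,"dy":0,"dz":0,"spin":0,"grip":0},
  {"dx":-0.9,"dy":0,"dz":0,"spin":0,"grip":0},
  {"dx":-1,"dy":0,"dz":0,"spin":0,"grip":0},
  {"dx":-1,"dy":0,"dz":0,"spin":0,"grip":0},
  {"dx":-1,"dy":0,"dz":0,"spin":0,"grip":0},
  {"dx":-1,"dy":0,"dz":0,"spin":0,"grip":0},
  {"dx":-1,"dy":0,"dz":0,"spin":0,"grip":0},
], squeeze=30)

```text
time_s: 9.63
tcp_pos: [0.4414, 0.2276, 0.1716]
eef_rot: [-180.0, 0.0, -178.6]
contact_force: [0.6, 0.4, -2.3]
gripper_width: 0.0175
```

servo_tool([
  {"dx":0,"dy":0,"dz":0,"spin":0,"grip":0},
  {"dx":0,"dy":0,"dz":0,"spin":0,"grip":0},
  {"dx":0,"dy":0,"dz":0,"spin":0,"grip":0},
  {"dx":0,"dy":0,"dz":0,"spin":0,"grip":0},
  {"dx":0,"dy":0,"dz":0,"spin":0,"grip":0},
  {"dx":0,"dy":0,"dz":0,"spin":0,"grip":0},
  {"dx":0,"dy":0,"dz":0,"spin":0,"grip":0},
  {"dx":0,"dy":0,"dz":0,"spin":0,"grip":0},
  {"dx":0,"dy":0,"dz":0,"spin":0,"grip":0},
  {"dx":0,"dy":0,"dz":0,"spin":0,"grip":0},
], squeeze=15)

```text
time_s: 10.47
tcp_pos: [0.4414, 0.2275, 0.1716]
eef_rot: [180.0, 0.0, -178.6]
contact_force: [-0.1, 1.0, -2.1]
gripper_width: 0.0179
```

```bash
cat >> h.py <<'E'
def look(name,va=(150,390,140,340),vb=(120,280,130,270)):
    a=r.capture("side")[va[0]:va[1],va[2]:va[3]];b=r.capture("top")[vb[0]:vb[1],vb[2]:vb[3]]
    f=lambda x:cv2.resize(x,(400,int(x.shape[0]*400/x.shape[1])))
    a,b=f(a),f(b);H=max(len(a),len(b))
    p=lambda x:cv2.copyMakeBorder(x,0,H-len(x),0,0,0)
    cv2.imwrite(f"pics/{name}.png",np.hstack([p(a),p(b)]))
def sc():
    s=r.get_state();print(s["time_s"],np.round(s["tcp_pos"],4),np.round(s["moment"],3),np.round(s["contact_force"],2))
    for c in("side","top"):
        for d in r.cut_out("scoop",c)+[dict(q,p=q["p"]+10) for q in r.cut_out("peg1",c)]: print(c,round(d["p"],2),d["extent"],int(d["mask"].sum()))
E
python3 - <<'E'
from h import *
look("c6");sc()
E
```

```text
10.5667 [0.4414 0.2275 0.1715] [-0.009  0.17   0.031] [ 0.22 -1.07 -2.64]
side 0.79 [330.4, 301.3, 393.5, 399.9] 3311
side 0.68 [206.0, 232.5, 304.2, 295.8] 1105
side 10.73 [220.6, 242.9, 241.7, 278.5] 332
side 10.72 [202.6, 231.8, 302.0, 294.7] 1163
side 10.65 [190.4, 192.0, 210.0, 218.0] 384
side 10.58 [231.9, 248.9, 256.8, 278.0] 305
side 10.55 [243.6, 251.9, 261.4, 281.6] 104
top 0.97 [354.8, 275.9, 424.1, 339.3] 2066
top 0.62 [163.3, 169.9, 205.9, 219.1] 770
top 10.82 [168.6, 192.0, 201.7, 201.5] 260
top 10.68 [175.6, 203.7, 195.2, 213.5] 144
top 10.52 [173.0, 179.2, 198.7, 192.5] 277
```

servo_tool([
  {"dx":0,"dy":0,"dz":0,"spin":0,"grip":0},
  {"dx":0,"dy":0,"dz":0,"spin":0,"grip":0},
  {"dx":0,"dy":0,"dz":0,"spin":0,"grip":0},
  {"dx":0,"dy":0,"dz":0,"spin":0,"grip":0},
  {"dx":0,"dy":0,"dz":0,"spin":0,"grip":0},
  {"dx":0,"dy":0,"dz":0,"spin":0,"grip":0},
  {"dx":0,"dy":0,"dz":0,"spin":0,"grip":0},
  {"dx":0,"dy":0,"dz":0,"spin":0,"grip":0},
  {"dx":0,"dy":0,"dz":0,"spin":0,"grip":0},
  {"dx":0,"dy":0,"dz":0,"spin":0,"grip":0},
], squeeze=8)

```text
time_s: 11.6
tcp_pos: [0.4414, 0.2276, 0.1716]
eef_rot: [180.0, 0.0, -178.6]
contact_force: [0.2, -0.7, -1.4]
gripper_width: 0.0181
```

```bash
python3 - <<'E'
from h import *
look("c7");sc()
for dx,dy in((.155,.05),(.155,-.05)):
  print(proj("side",(.441+dx,.232+dy,.152)),proj("top",(.441+dx,.232+dy,.152)))
E
```

```text
11.7 [0.4414 0.2276 0.1716] [ 0.05  -0.033 -0.04 ] [-0.16 -0.13 -1.95]
side 0.87 [330.6, 302.5, 394.0, 400.7] 3206
side 0.64 [227.2, 258.6, 303.7, 307.6] 782
side 10.84 [221.0, 277.6, 242.7, 304.3] 242
side 10.55 [201.2, 265.6, 223.2, 294.8] 318
side 10.39 [194.6, 269.2, 212.9, 295.3] 72
top 0.97 [174.0, 193.2, 212.8, 218.9] 525
top 0.7 [148.7, 289.6, 222.4, 328.5] 1837
top 0.61 [352.1, 277.2, 423.7, 337.9] 1930
top 10.75 [178.5, 185.4, 203.9, 198.7] 221
top 10.65 [186.0, 167.3, 209.0, 177.6] 147
top 10.44 [322.0, 147.8, 386.6, 238.4] 5102
[206.64926377 276.48876266] [166.77166134 172.35263049]
[227.43481257 240.88309627] [205.56414795 172.46038226]
```

View pics/c7.png

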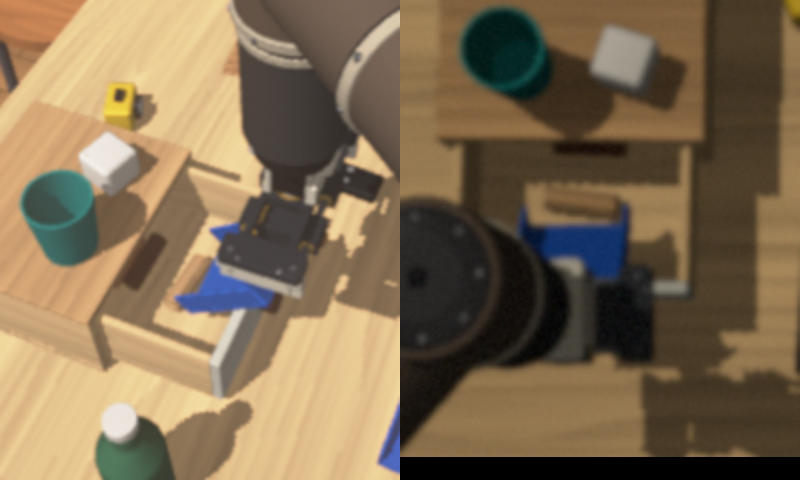

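Tipped at about 45°. The dark peg lies at the unit's face (590,148) and a paler one by the lip (585,205); the pan looks empty, and the third peg is not seen yet. I raise 3 cm with the light grip, which steepens the tilt, then clamp and look.

servo_tool([
  {"dx":0,"dy":0,"dz":0.4,"spin":0,"grip":0},
  {"dx":0,"dy":0,"dz":0.9,"spin":0,"grip":0},
  {"dx":0,"dy":0,"dz":1.4,"spin":0,"grip":0},
  {"dx":0,"dy":0,"dz":1.9,"spin":0,"grip":0},
  {"dx":0,"dy":0,"dz":2.4,"spin":0,"grip":0},
  {"dx":0,"dy":0,"dz":2.8,"spin":0,"grip":0},
  {"dx":0,"dy":0,"dz":3,"spin":0,"grip":0},
  {"dx":0,"dy":0,"dz":3,"spin":0,"grip":0},
  {"dx":0,"dy":0,"dz":3,"spin":0,"grip":0},
  {"dx":0,"dy":0,"dz":3,"spin":0,"grip":0},
], squeeze=8)

```text
time_s: 12.73
tcp_pos: [0.4412, 0.2274, 0.2013]
eef_rot: [-180.0, -0.0, -178.6]
contact_force: [0.0, -1.1, -2.4]
gripper_width: 0.018
```

servo_tool([
  {"dx":0,"dy":0,"dz":0,"spin":0,"grip":0},
  {"dx":0,"dy":0,"dz":0.2,"spin":0,"grip":0},
  {"dx":0,"dy":0,"dz":0.6,"spin":0,"grip":0},
  {"dx":0,"dy":0,"dz":1.2,"spin":0,"grip":0},
  {"dx":0,"dy":0,"dz":1.8,"spin":0,"grip":0},
  {"dx":0,"dy":0,"dz":2.4,"spin":0,"grip":0},
  {"dx":0,"dy":0,"dz":2.9,"spin":0,"grip":0},
  {"dx":0,"dy":0,"dz":3,"spin":0,"grip":0},
  {"dx":0,"dy":0,"dz":3,"spin":0,"grip":0},
  {"dx":0,"dy":0,"dz":3,"spin":0,"grip":0},
], squeeze=30)

```text
time_s: 13.57
tcp_pos: [0.4412, 0.2275, 0.2315]
eef_rot: [180.0, -0.0, -178.6]
contact_force: [0.1, 0.1, -2.1]
gripper_width: 0.0177
```

```bash
python3 - <<'E'
from h import *
look("c8");sc()
E
```

```text
13.6667 [0.4411 0.2274 0.2312] [-0.043  0.025 -0.032] [ 0.1  -0.63 -2.31]
side 0.84 [227.5, 246.8, 275.8, 296.6] 930
side 0.72 [330.7, 303.0, 393.9, 401.5] 3377
side 10.69 [254.2, 170.1, 334.7, 205.5] 310
side 10.57 [202.8, 267.2, 225.8, 297.1] 285
side 10.56 [220.6, 278.2, 238.3, 305.9] 125
top 0.95 [352.8, 275.3, 423.3, 337.6] 2034
top 0.8 [167.7, 188.9, 210.7, 217.9] 605
top 0.67 [150.6, 288.4, 222.5, 329.0] 1849
top 0.58 [179.4, 186.4, 202.6, 195.4] 159
top 0.53 [182.9, 169.7, 211.4, 175.5] 166
top 10.51 [180.2, 184.1, 204.3, 194.1] 167
top 10.46 [183.6, 171.5, 209.7, 176.5] 138
```

View pics/c8.png

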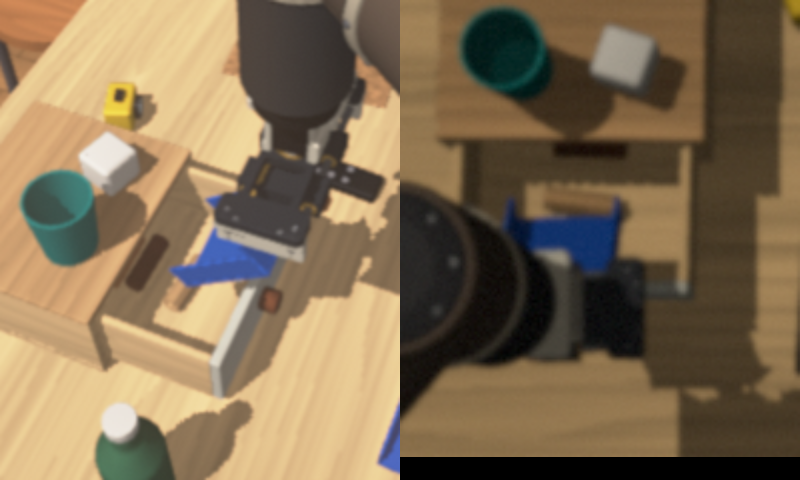

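The pan is still about 45° nose-down, and two pegs are visible in the drawer, at top crop (590,148) and (585,200). The third could be hidden behind the pan, so I rise 4 cm and shift 8 cm sideways, staying over the drawer, to uncover it.

servo_tool([
  {"dx":0,"dy":0,"dz":0.5,"spin":0,"grip":0},
  {"dx":0,"dy":0,"dz":1.5,"spin":0,"grip":0},
  {"dx":0,"dy":0,"dz":2.5,"spin":0,"grip":0},
  {"dx":0,"dy":-0.5,"dz":3.5,"spin":0,"grip":0},
  {"dx":0,"dy":-1.5,"dz":4,"spin":0,"grip":0},
  {"dx":0,"dy":-3,"dz":4,"spin":0,"grip":0},
  {"dx":0,"dy":-4.5,"dz":4,"spin":0,"grip":0},
  {"dx":0,"dy":-6,"dz":4,"spin":0,"grip":0},
  {"dx":0,"dy":-7.5,"dz":4,"spin":0,"grip":0},
  {"dx":0,"dy":-8,"dz":4,"spin":0,"grip":0},
], squeeze=30)

```text
time_s: 14.7
tcp_pos: [0.4407, 0.1445, 0.2712]
eef_rot: [-180.0, -0.0, -178.7]
contact_force: [0.2, 0.1, -1.0]
gripper_width: 0.0176
```

```bash
python3 - <<'E'
from h import *
look("c9",(170,350,170,320));sc()
E
```

```text
14.8 [0.4411 0.1458 0.2714] [-0.015  0.062  0.001] [ 0.36 -0.31 -2.22]
side 0.89 [240.7, 204.9, 319.2, 256.0] 1106
side 0.86 [384.1, 174.7, 434.5, 204.6] 971
side 0.78 [328.6, 302.8, 392.2, 401.0] 3203
side 10.84 [202.4, 269.4, 224.2, 298.6] 327
side 10.72 [254.3, 151.9, 341.3, 203.0] 1451
side 10.65 [221.3, 278.3, 245.7, 306.7] 332
side 10.55 [196.5, 281.8, 206.3, 293.9] 19
top 0.84 [149.1, 288.3, 223.4, 327.5] 1870
top 0.72 [149.8, 168.2, 231.5, 192.7] 1368
top 0.69 [352.4, 276.4, 425.7, 338.7] 1983
top 0.62 [208.5, 190.6, 236.6, 215.6] 413
top 10.65 [184.9, 167.2, 212.4, 175.2] 162
top 10.45 [267.2, 198.7, 289.1, 250.4] 814
```

View pics/c9.png

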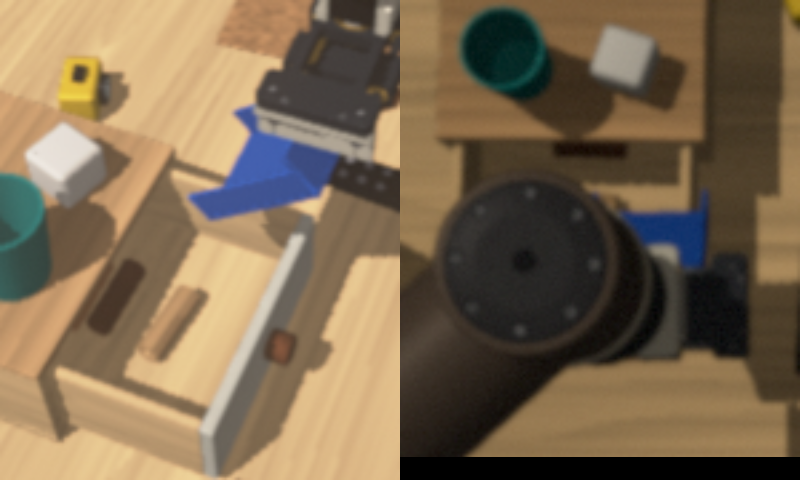

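```bash
python3 - <<'E'
from h import *
o=cv2.imread("pics/side0.png");n=r.capture("side")
P=lambda im,u,v:np.round(np.median(im[v-2:v+3,u-2:u+3].reshape(-1,3),0))
c4=cv2.imread("pics/c4.png")
print("orig dark/mid/pale c3:",[np.median(cv2.imread("pics/c3.png")[v-5:v+6,u-5:u+6].reshape(-1,3),0).tolist() for u,v in((300,280),(338,288),(374,298))])
print("now sunlit",P(n,235,291),"shadow",P(n,214,281))
cv2.imwrite("pics/c10.png",cv2.resize(n[255:325,180:260],None,fx=8,fy=8,interpolation=cv2.INTER_CUBIC))
E
```

```text
orig dark/mid/pale c3: [[48.0, 66.0, 99.0], [65.0, 98.0, 146.0], [85.0, 117.0, 151.0]]
now sunlit [ 86. 118. 151.] shadow [41. 54. 72.]
```

View pics/c10.png

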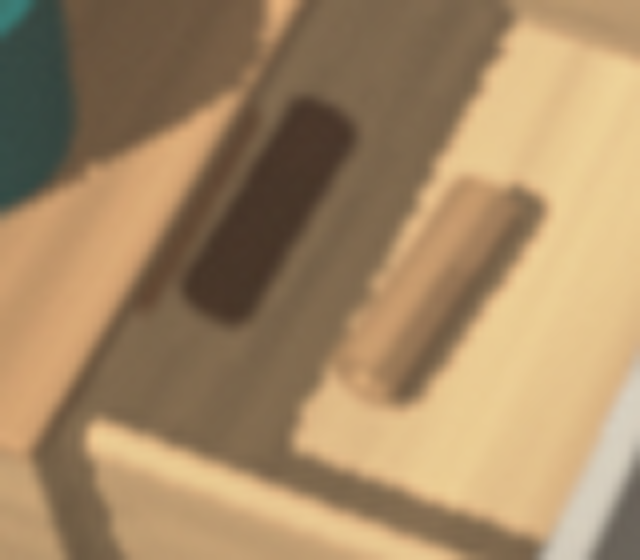

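The zoom shows all three pegs in the drawer: the pale one at (440,290), the dark one at (270,210), and the mid-brown one at the roof edge as a sliver from (150,290) to (250,120). The scoop is empty, so I carry it back to the mat.

servo_tool([
  {"dx":0.3,"dy":-1,"dz":0,"spin":0,"grip":0},
  {"dx":0.8,"dy":-3,"dz":0,"spin":0,"grip":0},
  {"dx":1.3,"dy":-5,"dz":0,"spin":0,"grip":0},
  {"dx":1.8,"dy":-7,"dz":0,"spin":0,"grip":0},
  {"dx":2.3,"dy":-9,"dz":0,"spin":0,"grip":0},
  {"dx":2.8,"dy":-11,"dz":0,"spin":0,"grip":0},
  {"dx":3.3,"dy":-13,"dz":0,"spin":0,"grip":0},
  {"dx":3.8,"dy":-15,"dz":0,"spin":0,"grip":0},
  {"dx":4.4,"dy":-17,"dz":0,"spin":0,"grip":0},
  {"dx":5,"dy":-19,"dz":0,"spin":0,"grip":0},
], squeeze=30)

```text
time_s: 15.88
tcp_pos: [0.4916, -0.0436, 0.2715]
eef_rot: [-180.0, -0.0, -178.5]
contact_force: [0.3, -0.6, -2.4]
gripper_width: 0.018
```

servo_tool([
  {"dx":0.5,"dy":-2,"dz":0,"spin":0,"grip":0},
  {"dx":1,"dy":-4,"dz":0,"spin":0,"grip":0},
  {"dx":1.5,"dy":-6,"dz":0,"spin":0,"grip":0},
  {"dx":2,"dy":-8,"dz":0,"spin":0,"grip":0},
  {"dx":2.5,"dy":-10,"dz":0,"spin":0,"grip":0},
  {"dx":3,"dy":-12,"dz":0,"spin":0,"grip":0},
  {"dx":3.5,"dy":-14,"dz":-1,"spin":0,"grip":0},
  {"dx":4,"dy":-16,"dz":-2,"spin":0,"grip":0},
  {"dx":4.5,"dy":-17.2,"dz":-4,"spin":0,"grip":0},
  {"dx":4.9,"dy":-17.7,"dz":-6,"spin":0,"grip":0},
], squeeze=30)

```text
time_s: 16.72
tcp_pos: [0.5409, -0.2214, 0.211]
eef_rot: [-180.0, 0.0, -178.6]
contact_force: [0.5, -0.3, -2.3]
gripper_width: 0.018
```

```bash
python3 - <<'E'
from h import *
look("c11",(80,260,220,420),(130,260,290,420));sc()
E
```

```text
16.8167 [ 0.5386 -0.22    0.2075] [-0.024  0.243 -0.002] [-1.12 -0.21 -2.33]
side 0.88 [383.9, 145.7, 434.1, 203.4] 1613
side 0.82 [265.7, 109.8, 323.3, 156.2] 850
side 0.76 [329.9, 302.9, 396.7, 399.9] 3381
side 0.53 [194.1, 189.3, 211.9, 215.6] 349
side 10.78 [203.0, 265.4, 224.6, 296.2] 310
side 10.7 [222.2, 276.0, 242.5, 305.7] 324
side 10.45 [194.5, 270.3, 215.3, 293.4] 66
top 0.92 [352.8, 276.3, 423.9, 340.6] 1997
top 0.82 [152.4, 290.0, 222.9, 329.5] 1886
top 10.58 [180.5, 185.0, 204.9, 197.1] 184
top 10.54 [183.2, 169.5, 212.2, 173.0] 147
```

View pics/c11.png

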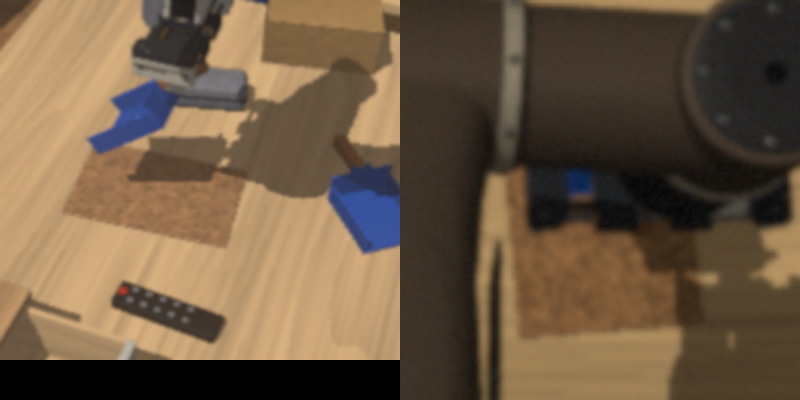

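```bash
python3 - <<'E'
from h import *
t=np.array(r.get_state()["tcp_pos"]);g=t+[0,0,.0188];print(t)
for th in range(25,56,5):
  c,s=np.cos(np.radians(th)),np.sin(np.radians(th))
  f=lambda a,b,y:np.round(proj("side",g+[a*c+b*s,y+.004,-a*s+b*c]))
  print(th,"lipL",f(.155,-.0413,.05),"wallTopFrontL",f(.155,-.011,.05),"backbotL",f(.035,-.0413,.05))
E
```

```text
[ 0.54096767 -0.21931996  0.21290209]
25 lipL [260. 147.] wallTopFrontL [256. 138.] backbotL [297. 142.]
30 lipL [263. 151.] wallTopFrontL [258. 142.] backbotL [299. 143.]
35 lipL [267. 154.] wallTopFrontL [261. 146.] backbotL [301. 143.]
40 lipL [270. 157.] wallTopFrontL [264. 149.] backbotL [302. 144.]
45 lipL [274. 160.] wallTopFrontL [267. 153.] backbotL [304. 144.]
50 lipL [278. 163.] wallTopFrontL [271. 156.] backbotL [306. 144.]
55 lipL [282. 165.] wallTopFrontL [274. 159.] backbotL [307. 145.]
```

The lip corner at side pixel (266,156) gives a tilt of about 39°. I lower until the lip is just above the mat, then lay the scoop down along the matching arc with a light grip.

servo_tool([
  {"dx":-0.1,"dy":0,"dz":-0.5,"spin":0,"grip":0},
  {"dx":-0.3,"dy":0,"dz":-1.5,"spin":0,"grip":0},
  {"dx":-0.5,"dy":0,"dz":-3,"spin":0,"grip":0},
  {"dx":-0.8,"dy":0,"dz":-4.5,"spin":0,"grip":0},
  {"dx":-1.1,"dy":0,"dz":-6,"spin":0,"grip":0},
  {"dx":-1.4,"dy":0,"dz":-7.5,"spin":0,"grip":0},
  {"dx":-1.7,"dy":0,"dz":-8.5,"spin":0,"grip":0},
  {"dx":-1.7,"dy":0,"dz":-9,"spin":0,"grip":0},
  {"dx":-1.7,"dy":0,"dz":-9.3,"spin":0,"grip":0},
  {"dx":-1.7,"dy":0,"dz":-9.4,"spin":0,"grip":0},
], squeeze=30)

```text
time_s: 17.85
tcp_pos: [0.5218, -0.2197, 0.1187]
eef_rot: [-180.0, -0.2, -178.5]
contact_force: [-12.3, 2.5, 17.3]
gripper_width: 0.0178
```

servo_tool([
  {"dx":0,"dy":0,"dz":-0.2,"spin":0,"grip":0},
  {"dx":0,"dy":0,"dz":-0.5,"spin":0,"grip":0},
  {"dx":-0.5,"dy":0,"dz":-0.9,"spin":0,"grip":0},
  {"dx":-1.1,"dy":0,"dz":-1.4,"spin":0,"grip":0},
  {"dx":-1.7,"dy":0,"dz":-1.9,"spin":0,"grip":0},
  {"dx":-2.2,"dy":0,"dz":-2.4,"spin":0,"grip":0},
  {"dx":-2.7,"dy":0,"dz":-3,"spin":0,"grip":0},
  {"dx":-3.1,"dy":0,"dz":-3.6,"spin":0,"grip":0},
  {"dx":-3.5,"dy":0,"dz":-4.1,"spin":0,"grip":0},
  {"dx":-3.5,"dy":0,"dz":-4.1,"spin":0,"grip":0},
], squeeze=8)

```text
time_s: 18.68
tcp_pos: [0.4868, -0.2193, 0.0752]
eef_rot: [180.0, -0.1, -178.6]
contact_force: [-0.9, 0.1, -1.6]
gripper_width: 0.0182
```

servo_tool([
  {"dx":-0.4,"dy":0,"dz":-0.6,"spin":0,"grip":0},
  {"dx":-0.8,"dy":0,"dz":-1.2,"spin":0,"grip":0},
  {"dx":-1.1,"dy":0,"dz":-1.8,"spin":0,"grip":0},
  {"dx":-1.4,"dy":0,"dz":-2.4,"spin":0,"grip":0},
  {"dx":-1.6,"dy":0,"dz":-3,"spin":0,"grip":0},
  {"dx":-1.8,"dy":0,"dz":-3.5,"spin":0,"grip":0},
  {"dx":-2,"dy":0,"dz":-4,"spin":0,"grip":0},
  {"dx":-2.1,"dy":0,"dz":-4.4,"spin":0,"grip":0},
  {"dx":-2.2,"dy":0,"dz":-4.7,"spin":0,"grip":0},
  {"dx":-2.3,"dy":0,"dz":-4.9,"spin":0,"grip":0},
], squeeze=8)

```text
time_s: 19.52
tcp_pos: [0.4651, -0.2195, 0.0273]
eef_rot: [-180.0, -0.0, -178.6]
contact_force: [-1.7, 1.0, 4.6]
gripper_width: 0.0183
```

```bash
python3 - <<'E'
from h import *
look("c12",(80,260,220,420),(130,260,290,420));sc()
E
```

```text
19.6167 [ 0.4652 -0.2195  0.0274] [-0.047  0.024  0.014] [ 0.38  0.62 -0.45]
side 0.79 [383.0, 143.9, 433.2, 206.0] 1633
side 0.67 [276.4, 152.8, 346.0, 193.4] 1077
side 0.62 [330.9, 301.1, 395.7, 401.0] 3433
side 0.25 [205.1, 266.6, 225.9, 297.7] 277
side 10.8 [203.4, 268.3, 224.3, 297.2] 288
side 10.7 [222.9, 279.2, 243.8, 305.3] 308
top 0.93 [353.4, 274.7, 426.1, 339.4] 2030
top 0.6 [334.4, 173.4, 371.3, 245.8] 703
top 0.58 [149.1, 288.0, 222.8, 325.6] 1796
top 10.79 [179.6, 188.4, 205.2, 197.4] 178
top 10.51 [182.0, 171.7, 211.2, 177.1] 184
```

The scoop's outline matches the start (side extent 276-346, 153-193). I let go and rise.

servo_tool([
  {"dx":0,"dy":0,"dz":0,"spin":0,"grip":25},
  {"dx":0,"dy":0,"dz":0,"spin":0,"grip":40},
  {"dx":0,"dy":0,"dz":0,"spin":0,"grip":60},
  {"dx":0,"dy":0,"dz":0,"spin":0,"grip":80},
  {"dx":0,"dy":0,"dz":0,"spin":0,"grip":90},
  {"dx":0,"dy":0,"dz":0,"spin":0,"grip":90},
  {"dx":0,"dy":0,"dz":0,"spin":0,"grip":90},
  {"dx":0,"dy":0,"dz":0,"spin":0,"grip":90},
  {"dx":0,"dy":0,"dz":0,"spin":0,"grip":90},
  {"dx":0,"dy":0,"dz":0,"spin":0,"grip":90},
])

```text
time_s: 20.65
tcp_pos: [0.4653, -0.2195, 0.0276]
eef_rot: [-180.0, -0.0, -178.6]
contact_force: [-0.7, -0.5, 0.0]
gripper_width: 0.0752
```

servo_tool([
  {"dx":0,"dy":0,"dz":1,"spin":0,"grip":90},
  {"dx":0,"dy":0,"dz":2.5,"spin":0,"grip":90},
  {"dx":0,"dy":0,"dz":5,"spin":0,"grip":90},
  {"dx":0,"dy":0,"dz":8,"spin":0,"grip":90},
  {"dx":0,"dy":0,"dz":11,"spin":0,"grip":90},
  {"dx":-1,"dy":2,"dz":14,"spin":0,"grip":90},
  {"dx":-2,"dy":4,"dz":17,"spin":0,"grip":90},
  {"dx":-3,"dy":7,"dz":18,"spin":0,"grip":90},
  {"dx":-4,"dy":10,"dz":18,"spin":0,"grip":90},
  {"dx":-5,"dy":13,"dz":18,"spin":0,"grip":90},
])

```text
time_s: 21.48
tcp_pos: [0.415, -0.0885, 0.2094]
eef_rot: [180.0, 0.2, -178.6]
contact_force: [-0.1, 0.2, -0.2]
gripper_width: 0.0789
```

```bash
python3 - <<'E'
from h import *
sc()
b=cv2.imread("pics/side0.png")
look("c13",(140,360,180,360),(100,280,140,400))
for d in r.cut_out("drawer","top"): print("drawer",d["p"],d["extent"])
for d in r.cut_out("remote","top"): print("remote",d["p"],d["extent"])
E
```

```text
21.4833 [ 0.415  -0.0885  0.2094] [ 0.147 -0.058  0.014] [-0.12  0.16 -0.17]
side 0.79 [383.0, 143.9, 433.2, 206.0] 1633
side 0.67 [276.4, 152.8, 346.0, 193.4] 1077
side 0.62 [330.9, 301.1, 395.7, 401.0] 3433
side 0.25 [205.1, 266.6, 225.9, 297.7] 277
side 10.8 [203.4, 268.3, 224.3, 297.2] 288
side 10.7 [222.9, 279.2, 243.8, 305.3] 308
top 0.93 [353.4, 274.7, 426.1, 339.4] 2030
top 0.6 [334.4, 173.4, 371.3, 245.8] 703
top 0.58 [149.1, 288.0, 222.8, 325.6] 1796
top 10.79 [179.6, 188.4, 205.2, 197.4] 178
top 10.51 [182.0, 171.7, 211.2, 177.1] 184
drawer 0.81 [147.6, 169.1, 231.3, 231.1]
remote 0.53 [270.2, 198.8, 287.3, 220.8]
```

View pics/c13.png

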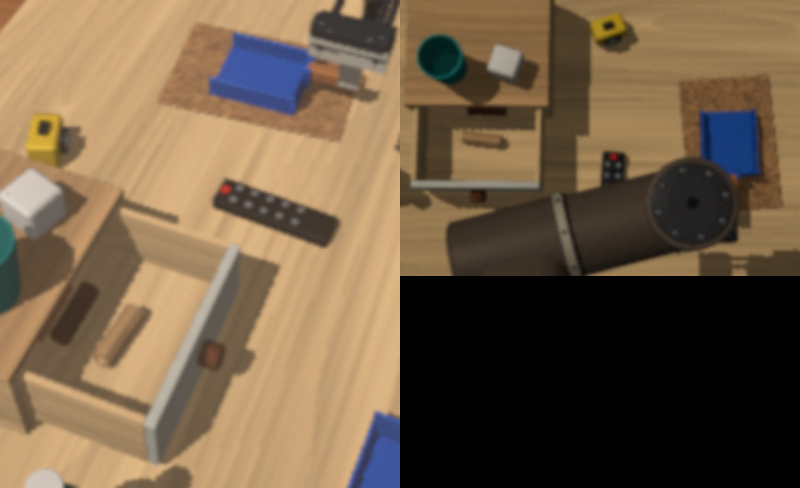

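The scoop lies flat on the mat, pan at top crop (730,142) and released. The drawer is still open with the pegs inside: pale (120,335), dark (75,313). Next I shut the gripper, go in front of the knob and push.

servo_tool([
  {"dx":-0.2,"dy":2,"dz":0,"spin":0,"grip":50},
  {"dx":-0.4,"dy":5,"dz":0,"spin":0,"grip":20},
  {"dx":-0.6,"dy":8,"dz":0,"spin":0,"grip":0},
  {"dx":-0.8,"dy":11,"dz":0,"spin":0,"grip":0},
  {"dx":-1,"dy":14,"dz":0,"spin":0,"grip":0},
  {"dx":-1.2,"dy":17,"dz":0,"spin":0,"grip":0},
  {"dx":-1.4,"dy":20,"dz":0,"spin":0,"grip":0},
  {"dx":-1.5,"dy":23,"dz":0,"spin":0,"grip":0},
  {"dx":-1.5,"dy":26,"dz":0,"spin":0,"grip":0},
  {"dx":-1.5,"dy":29,"dz":0,"spin":0,"grip":0},
], squeeze=20)

```text
time_s: 22.72
tcp_pos: [0.4006, 0.2013, 0.2074]
eef_rot: [-180.0, -0.0, -178.7]
contact_force: [1.3, -1.0, 0.6]
gripper_width: 0.0175
```

servo_tool([
  {"dx":0,"dy":1.5,"dz":0,"spin":0.02,"grip":0},
  {"dx":0,"dy":2.7,"dz":0,"spin":0.02,"grip":0},
  {"dx":0,"dy":3.2,"dz":-1,"spin":0.02,"grip":0},
  {"dx":0,"dy":3.2,"dz":-4,"spin":0.02,"grip":0},
  {"dx":0,"dy":3.2,"dz":-7,"spin":0.02,"grip":0},
  {"dx":0,"dy":3.2,"dz":-10,"spin":0.02,"grip":0},
  {"dx":0,"dy":3.2,"dz":-13,"spin":0.02,"grip":0},
  {"dx":0,"dy":3.2,"dz":-14.5,"spin":0.02,"grip":0},
  {"dx":0,"dy":3.2,"dz":-15.3,"spin":0.02,"grip":0},
  {"dx":0,"dy":3.2,"dz":-15.3,"spin":0.02,"grip":0},
])

```text
time_s: 23.55
tcp_pos: [0.3997, 0.2305, 0.0526]
eef_rot: [-179.8, -0.2, -177.5]
contact_force: [0.5, -1.0, -0.8]
gripper_width: 0.0003
```

servo_tool([
  {"dx":0.5,"dy":0,"dz":0.4,"spin":0,"grip":0},
  {"dx":1.5,"dy":0,"dz":0.4,"spin":0,"grip":0},
  {"dx":2.5,"dy":0,"dz":0.4,"spin":0,"grip":0},
  {"dx":3.2,"dy":0,"dz":0.4,"spin":0,"grip":0},
  {"dx":3.7,"dy":0,"dz":0.4,"spin":0,"grip":0},
  {"dx":4.2,"dy":0,"dz":0.4,"spin":0,"grip":0},
  {"dx":4.8,"dy":0,"dz":0.4,"spin":0,"grip":0},
  {"dx":5.6,"dy":0,"dz":0.4,"spin":0,"grip":0},
  {"dx":6.4,"dy":0,"dz":0.4,"spin":0,"grip":0},
  {"dx":7.2,"dy":0,"dz":0.4,"spin":0,"grip":0},
])

```text
time_s: 24.38
tcp_pos: [0.4728, 0.2322, 0.0585]
eef_rot: [-180.0, -0.0, -177.4]
contact_force: [-3.5, -0.3, 1.5]
gripper_width: 0.0003
```

servo_tool([
  {"dx":1,"dy":0,"dz":0,"spin":0,"grip":0},
  {"dx":2,"dy":0,"dz":0,"spin":0,"grip":0},
  {"dx":3,"dy":0,"dz":0,"spin":0,"grip":0},
  {"dx":4,"dy":0,"dz":0,"spin":0,"grip":0},
  {"dx":5,"dy":0,"dz":0,"spin":0,"grip":0},
  {"dx":6,"dy":0,"dz":0,"spin":0,"grip":0},
  {"dx":7,"dy":0,"dz":0,"spin":0,"grip":0},
  {"dx":7.8,"dy":0,"dz":0,"spin":0,"grip":0},
  {"dx":8.4,"dy":0,"dz":0,"spin":0,"grip":0},
  {"dx":8.8,"dy":0,"dz":0,"spin":0,"grip":0},
])

```text
time_s: 25.22
tcp_pos: [0.5611, 0.2325, 0.0583]
eef_rot: [-180.0, -0.0, -177.5]
contact_force: [-2.5, -1.2, 0.2]
gripper_width: 0.0006
```

```bash
python3 - <<'E'
from h import *
s=r.get_state()
print(s["tcp_pos"],s["contact_force"]);look("c14");
for c in("top","side"):
  for d in r.cut_out("drawer",c): print(c,d["p"],d["extent"])
E
```

```text
[0.56114062 0.23248487 0.05828562] [-2.48425227 -1.1877485   0.24247257]
top 0.52 [202.9, 168.4, 230.4, 181.6]
side 0.86 [188.2, 274.8, 222.8, 326.8]
side 0.19 [274.0, 156.5, 297.4, 181.4]
```

servo_tool([
  {"dx":0.3,"dy":0,"dz":0,"spin":0,"grip":0},
  {"dx":0.6,"dy":0,"dz":0,"spin":0,"grip":0},
  {"dx":0.9,"dy":0,"dz":0,"spin":0,"grip":0},
  {"dx":1.1,"dy":0,"dz":0,"spin":0,"grip":0},
  {"dx":1.3,"dy":0,"dz":0,"spin":0,"grip":0},
  {"dx":1.5,"dy":0,"dz":0,"spin":0,"grip":0},
  {"dx":1.7,"dy":0,"dz":0,"spin":0,"grip":0},
  {"dx":1.8,"dy":0,"dz":0,"spin":0,"grip":0},
  {"dx":1.8,"dy":0,"dz":0,"spin":0,"grip":0},
  {"dx":1.8,"dy":0,"dz":0,"spin":0,"grip":0},
])

```text
time_s: 26.25
tcp_pos: [0.5786, 0.2324, 0.0585]
eef_rot: [-180.0, 0.0, -177.4]
contact_force: [-0.1, -0.2, 0.2]
gripper_width: 0.0003
```

servo_tool([
  {"dx":0.1,"dy":0,"dz":0,"spin":0,"grip":0},
  {"dx":0.2,"dy":0,"dz":0,"spin":0,"grip":0},
  {"dx":0.3,"dy":0,"dz":0,"spin":0,"grip":0},
  {"dx":0.4,"dy":0,"dz":0,"spin":0,"grip":0},
  {"dx":0.5,"dy":0,"dz":0,"spin":0,"grip":0},
  {"dx":0.5,"dy":0,"dz":0,"spin":0,"grip":0},
  {"dx":0.5,"dy":0,"dz":0,"spin":0,"grip":0},
  {"dx":0.5,"dy":0,"dz":0,"spin":0,"grip":0},
  {"dx":0.5,"dy":0,"dz":0,"spin":0,"grip":0},
  {"dx":0.5,"dy":0,"dz":0,"spin":0,"grip":0},
])

```text
time_s: 27.08
tcp_pos: [0.582, 0.2324, 0.0584]
eef_rot: [-180.0, -0.1, -177.4]
contact_force: [-8.1, 0.8, 5.0]
gripper_width: 0.0002
```

servo_tool([
  {"dx":0.1,"dy":0,"dz":0,"spin":0,"grip":0},
  {"dx":0.2,"dy":0,"dz":0,"spin":0,"grip":0},
  {"dx":0.2,"dy":0,"dz":0,"spin":0,"grip":0},
  {"dx":0.2,"dy":0,"dz":0,"spin":0,"grip":0},
  {"dx":0.2,"dy":0,"dz":0,"spin":0,"grip":0},
  {"dx":0.2,"dy":0,"dz":0,"spin":0,"grip":0},
  {"dx":0.2,"dy":0,"dz":0,"spin":0,"grip":0},
  {"dx":0.2,"dy":0,"dz":0,"spin":0,"grip":0},
  {"dx":0.2,"dy":0,"dz":0,"spin":0,"grip":0},
  {"dx":0.2,"dy":0,"dz":0,"spin":0,"grip":0},
])

```text
time_s: 27.92
tcp_pos: [0.5822, 0.2323, 0.0584]
eef_rot: [-180.0, -0.3, -177.5]
contact_force: [-16.3, 3.6, 11.2]
gripper_width: 0.0007
```

A hard stop at x = 0.582, with 580 mm expected. I back off, rise and check.

servo_tool([
  {"dx":-1,"dy":0,"dz":0,"spin":0,"grip":0},
  {"dx":-3,"dy":0,"dz":0,"spin":0,"grip":0},
  {"dx":-6,"dy":0,"dz":0,"spin":0,"grip":0},
  {"dx":-9,"dy":0,"dz":0,"spin":0,"grip":0},
  {"dx":-12,"dy":0,"dz":0,"spin":0,"grip":0},
  {"dx":-15,"dy":0,"dz":1,"spin":0,"grip":0},
  {"dx":-17,"dy":0,"dz":4,"spin":0,"grip":0},
  {"dx":-17,"dy":0,"dz":8,"spin":0,"grip":0},
  {"dx":-17,"dy":0,"dz":12,"spin":0,"grip":0},
  {"dx":-17,"dy":0,"dz":14,"spin":0,"grip":0},
])

```text
time_s: 28.75
tcp_pos: [0.4167, 0.2338, 0.2039]
eef_rot: [179.8, 0.4, -177.3]
contact_force: [1.5, 1.1, -0.2]
gripper_width: 0.0002
```

servo_tool([
  {"dx":0,"dy":-3,"dz":0,"spin":0,"grip":0},
  {"dx":0,"dy":-6,"dz":0,"spin":0,"grip":0},
  {"dx":0,"dy":-9,"dz":0,"spin":0,"grip":0},
  {"dx":0,"dy":-12,"dz":0,"spin":0,"grip":0},
  {"dx":0,"dy":-15,"dz":0,"spin":0,"grip":0},
  {"dx":0,"dy":-18,"dz":0,"spin":0,"grip":0},
  {"dx":0,"dy":-20,"dz":0,"spin":0,"grip":0},
  {"dx":0,"dy":-21,"dz":0,"spin":0,"grip":0},
  {"dx":0,"dy":-21,"dz":0,"spin":0,"grip":0},
  {"dx":0,"dy":-21,"dz":0,"spin":0,"grip":0},
])

```text
time_s: 29.58
tcp_pos: [0.4157, 0.0224, 0.1988]
eef_rot: [180.0, 0.1, -177.5]
contact_force: [-0.4, 0.8, -0.1]
gripper_width: 0.0006
```

```bash
python3 - <<'E'
from h import *
for c in("top","side"):
  im=r.capture(c); im0=cv2.imread(f"pics/{c}0.png")
  for n in("drawer","drawer_knob","scoop","cup","cube","remote","headlamp","bottle","case","peg1"):
    print(c,n,[(round(d["p"],2),np.round(d["extent"]).astype(int).tolist()) for d in r.cut_out(n,c)][:3])
# white drawer front: least saturated bright rows
  hsv=cv2.cvtColor(im,cv2.COLOR_BGR2HSV)
  if c=="top":
    for u in(165,180,215): print(u,[im[v,u].tolist() for v in range(162,182,2)])
    print("face top row",proj("top",(.612,.25,.1)),"knob shut",proj("top",(.59,.232,.059)),"if 8mm open",proj("top",(.582,.232,.059)))
    cv2.imwrite("pics/c15.png",im)
  else: print("knob shut side",proj(c,(.59,.232,.059)),"20mm open",proj(c,(.57,.232,.059)));cv2.imwrite("pics/c16.png",im)
print(r.get_state()["contact_force"],r.get_state()["time_s"])
E
```

```text
top drawer [(0.95, [148, 168, 231, 180])]
top drawer_knob [(0.88, [153, 167, 234, 181]), (0.3, [331, 172, 374, 243])]
top scoop [(0.85, [335, 173, 372, 244]), (0.8, [352, 276, 424, 339])]
top cup [(0.74, [151, 123, 181, 155])]
top cube [(0.82, [199, 131, 223, 152])]
top remote [(0.43, [272, 198, 286, 214]), (0.21, [196, 131, 225, 152])]
top headlamp [(0.55, [263, 109, 286, 127])]
top bottle [(0.85, [85, 194, 126, 221])]
top case [(0.72, [421, 157, 460, 223])]
top peg1 []
165 [[67, 104, 137], [71, 110, 146], [72, 111, 146], [52, 77, 101], [44, 50, 53], [41, 47, 49], [39, 48, 53], [34, 53, 65], [37, 55, 70], [42, 64, 79]]
180 [[35, 58, 77], [62, 97, 128], [69, 110, 145], [54, 82, 107], [42, 48, 54], [41, 47, 48], [39, 48, 51], [37, 54, 66], [39, 59, 72], [37, 58, 72]]
215 [[68, 104, 138], [72, 111, 146], [74, 115, 152], [57, 90, 118], [39, 50, 57], [42, 48, 49], [42, 48, 51], [35, 51, 63], [39, 60, 75], [42, 61, 76]]
face top row [183.09403716 169.89166924] knob shut [192.2063692  180.47892475] if 8mm open [192.14098406 183.35549618]
side drawer [(0.89, [189, 238, 235, 325]), (0.31, [271, 152, 317, 193])]
side drawer_knob [(0.66, [192, 237, 237, 323])]
side scoop [(0.94, [384, 166, 434, 207]), (0.66, [331, 303, 393, 400]), (0.57, [274, 153, 314, 191])]
side cup [(0.94, [150, 236, 192, 285])]
side cube [(0.68, [178, 214, 210, 247])]
side remote [(0.71, [276, 220, 334, 251])]
side headlamp [(0.93, [190, 191, 212, 217])]
side bottle [(0.91, [190, 351, 229, 410])]
side case [(0.94, [295, 113, 314, 135])]
side peg1 [(0.73, [254, 152, 302, 197])]
knob shut side [223.86898452 281.95245627] 20mm open [231.69090184 284.67666918]
[-0.29808557  0.31469348 -0.9486717 ] 30.6833
```

```bash
python3 -c "
from plant import r
print(r.close_job())"
```

```text
the job is handed in; nothing more can be done
None
```

I carried the blue scoop level to the drawer and tipped the three pegs in. I then laid the empty scoop back on its mat, released it and pushed the drawer shut. The job is handed in at about 31 s; it reports no verdict, so the result rests on my own checks.

- **Method:** The moves offer no pitch, so I loosened the grip to 8 N and let the scoop pivot in the fingers until it hung about 40–45° nose-down over the drawer. Laying it back, the lip touched the mat slightly earlier than planned, at about 20 N, and it then settled flat.
- **Pegs:** Before shutting, a zoomed side view showed all three in the drawer. The mid-brown one was only a sliver at the roof edge.
- **Scoop:** It lies flat at nearly its starting place on the mat, and the gripper is clear of it.
- **Drawer:** It came to a hard stop at x = 0.582 m, where about 0.580 m was expected. Afterwards the top picture put the knob's edge at row 180–181, against 180.5 for shut.
- **Other things:** Cup, cube, headlamp and bottle were detected close to where they started. Of the remote only part shows in the top view, but its side-view outline matches the start. I have no starting detection for the case; it looked undisturbed.
- **Could not check:** The 12-picture limit was reached before the last view, so the final check is by numbers only. In it the networks reported a "peg" (p 0.73) and a weak "drawer" (p 0.31) in the side view, both at the mat and scoop. I take these as false: both pictures already showed the empty scoop there, and the top view found no peg.

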